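# Load the wash baskets and lock the inlet coupler

## Task

Get the bench washer ready for its run: set every round amber jar in the deep-walled basket and every white rectangular trough in the low-walled basket, each standing mouth down on the basket floor as it stands now. When all of them are in, set the coupler cap squarely onto the adapter on top of the standpipe with its cam arms still up, then swing both arms down together - never one nearly home while the other is still up - until both are fully down and locked. Leave the bottle, tube rack and timer where they are.

Things in the scene. Friction and masses are not known exactly. Their poses are not given: they have to be found in the camera images.
- jar1: Small amber glass jar standing mouth down on the bench: a plain round cylinder 44 mm in diameter (47 mm at the rim bead in the lowest 5 mm) and 45 mm tall, 90 g. Origin: centre of its lowest face; z up. May be absent (None) in a run.
- jar2: Small amber glass jar standing mouth down on the bench: a plain round cylinder 44 mm in diameter (47 mm at the rim bead in the lowest 5 mm) and 45 mm tall, 90 g. Origin: centre of its lowest face; z up. May be absent (None) in a run.
- jar3: Small amber glass jar standing mouth down on the bench: a plain round cylinder 44 mm in diameter (47 mm at the rim bead in the lowest 5 mm) and 45 mm tall, 90 g. Origin: centre of its lowest face; z up. May be absent (None) in a run.
- trough1: White plastic reagent trough lying mouth down on the bench: a rectangular block 70 mm long (x) by 30 mm wide (y) and 24 mm tall (a 1.5 mm rim flares out at the foot), 60 g. Origin: centre of its lowest face; x along its length, z up. May be absent (None) in a run.
- trough2: White plastic reagent trough lying mouth down on the bench: a rectangular block 70 mm long (x) by 30 mm wide (y) and 24 mm tall (a 1.5 mm rim flares out at the foot), 60 g. Origin: centre of its lowest face; x along its length, z up. May be absent (None) in a run.
- trough3: White plastic reagent trough lying mouth down on the bench: a rectangular block 70 mm long (x) by 30 mm wide (y) and 24 mm tall (a 1.5 mm rim flares out at the foot), 60 g. Origin: centre of its lowest face; x along its length, z up. May be absent (None) in a run.
- deep_basket: Fixed steel wash basket, the one with the higher walls: outside 136 mm (x) by 226 mm (y), walls 4 mm thick and 42 mm high, floor 4 mm thick. Inside 128 by 218 mm. Origin: centre of its underside on the bench; y along its length. It may be left or right of the shallow basket.
- shallow_basket: Fixed steel wash basket with low walls: outside 136 mm (x) by 226 mm (y), walls 4 mm thick and 20 mm high, floor 4 mm thick. Inside 128 by 218 mm. Origin: centre of its underside on the bench; y along its length.
- coupler: Loose aluminium coupler cap, 0.3 kg, mouth down: round cup 50 mm outside diameter, 37.5 mm tall, bore 45 mm, inner ceiling 30 mm above its lower rim. Origin: centre of the lower rim; z up. Two flat brass cam arms, hinged at y = +27 and -27 mm, 15 mm above the rim, about axes parallel to x; each 56 mm long, 14 wide, 7 thick. Its +x and -x sides are bare for gripping (50 mm across).
- cam_left (a joint): Cam arm on the coupler's +y side, hinge angle in rad. 0: sticks out sideways, 20 degrees up; grows as it swings down; 0.35 level; 1.92 fully down at its stop, parallel to the cap's axis (locked; both arms then 61 mm over their outer faces). Stays where left; 0.04 N m turns it. Its cam grips under the adapter's lip, so it closes only if the cap is fully seated.
- cam_right (a joint): The same for the cam arm on the coupler's -y side: 0 out and 20 degrees up, 1.92 fully down and locked.
- inlet_top (a point): Centre of the top of the grooved adapter: a lip 40 mm in diameter, 9.5 mm thick, its top edge chamfered 4 mm, over a 26 mm steel pipe. 150 mm above the bench, on a fixed grey pump base 140 mm square, 45 mm high (60 mm flange on it adds 8 mm). When seated, the cap's ceiling rests here: the cap's origin is 30 mm below this point. The cap may sit at any yaw.
- spray_bottle: Bystander: disinfectant bottle, 68 mm in diameter, 150 mm tall, standing beyond the work. Origin under its centre.
- tube_rack: Bystander: orange rack of red-capped sample tubes, about 64 x 108 x 86 mm. Origin under its centre.
- timer: Bystander: grey bench timer, 55 x 75 x 22 mm. Origin under its centre.
Mind the look-alikes: they are no part of the job. What is shaped like the jar2 but blue is not meant. Leave any yellow look-alike of the trough1 alone.

How it is judged:
By the outcome, as a careful person would: the job done as asked, in the order asked, and still so for the second after the job is handed in, with the robot touching nothing.
Of jar1, jar2, jar3, trough1, trough2, trough3 only 4 to 6 are there at a start; the rules pass over those that are not, and their reading is None.
At some moment in a run one of jar1, jar2, jar3, trough1, trough2, trough3 may be knocked a few centimetres aside while the robot is not near it.
It also fails if it takes over 210 s, if anything falls off the work surface, if the arm or the gripper's body presses on something with over 40 N, if the wrist force passes 120 N, or if a joint passes its speed limit or range.

## Robot

A 6-joint arm with a two-finger parallel gripper is mounted at the origin on the work surface. World frame = base frame: x ahead of the robot, y to its left, z up, the work surface at z = 0. Lengths are in m, angles in rad, forces in N, time in s.
With the tool pointing down it reaches from about 0.375 to 0.9 m from the base axis. Payload 3.1 kg.
Tool frame: the origin (TCP) lies at the very end of the fingers, on their centre line; the grasp point (between the pads) lies 19 mm behind it (manip.hold_point_z is the distance from the TCP to the grasp point, in m); z points along the fingers, y is the line along which they close (so a half turn about z gives the same grasp; the last joint's range is limited). The gripper opens to 87 mm and grips with 3 to 60 N. Pads are 19 mm wide; open, the fingers measure 117 mm over their backs; the gripper's body (75 mm by 190 mm) begins 51 mm behind the grasp point.
Start: joints at [-1.466, 0.527, 1.433, -0, 1.181, -0.178], TCP at [0.174, -0.6, 0.223] pointing down, gripper open.
Joint ranges: [-3.08, 3.08], [-0.75, 2.2], [0.22, 2.44], [-1.43, 4.57], [0, 2.65], [-2.85, 2.85]. Speed limits (rad/s): [2.79, 2.79, 3.14, 3.14, 3.14, 3.14].

## Interface

Orientations are given as [roll, pitch, yaw] about the fixed x, y, z axes, in that order (R = Rz(yaw) Ry(pitch) Rx(roll)).
In Python, from cell import manip, grab_frame, camera_model gives the robot as it stands.
- The arm moves only by the shell command python3 -m inch 'ROWS' [OPENING]. ROWS is JSON, a list of rows, each a list of 4 numbers: the shift along the tool's x, y, z in units of 25 mm (1.0 is 25 mm), then the turn about the tool's z in units of 4 degrees (1.0 is 4 degrees). A call has 1 to 5 rows; each row shifts and turns the commanded pose from where the row before left it, along the tool's axes as they then stand; what a row does not reach is not made up. A row lasts 1/10 s, in which the tool goes at most 50 mm and 8.59 degrees, less where a joint would pass 70% of its speed; a pose out of reach is approached as far as the arm can. A call with a number of a shift or a turn outside -1 to 1 is refused whole. A call with a gripper value outside its range is refused whole. OPENING is the gripper's target within -1 to 1 (shut at 1, half-way at 0, fully open at -1), set as the call begins (- or left out, the last holds). The fingers move at their own pace and stop on an object; the grip force is fixed at half the most. Time passes only in rows, so rows that do not move let the fingers close. It gives the time, the measured TCP pose, the force, the opening and the grip force at its end, in the units of the state.
- manip.read_state(): the state, without advancing time (a new reading comes with each control period).
- grab_frame(name): name is "scene" or "side" or "wrist"; returns the picture (480x640x3 uint8, red, green, blue); there is no depth.
- camera_model(name): a dict with "intrinsics" (3x3 intrinsics, pixels), "camera_from_world" (4x4, takes a point from world to camera coordinates). Camera axes: x right, y up, looking along -z (the intrinsics and any distortion apply to the point x, -y, -z); pixel columns grow to the right and rows downward; lengths in m; the calibration is good to about 2 mm. A picture is of the moment at which its call begins: read the wrist's pose just before it. camera_model takes no time and is no camera call; for the wrist camera it gives the pose at the moment of the call.
- manip.job_done(): hands the job in; it is judged then, once.
The state is a dict: "time": time; "joints": joint angles; "qvel": joint speeds; "joint_torque": joint torques, N m; "tool_pos": TCP position; "ee_rot": TCP orientation; "force": force on the tool from outside, world axes, zero at the start; "torque": the same for the moment, N m; "opening": finger opening in m; "grip_force": force on a finger pad.
Only numpy, scipy, OpenCV 4.12 (cv2) and the standard library are available. Lean on these libraries where they do the work, as an engineer would, in place of code of your own. Each camera call takes 0.05 s, during which the arm holds its last target. There are 200 camera calls.

## Working session

There is one attempt and no reset: what is moved stays moved. The work goes in short steps, Python scripts to look and compute and a shell command to move; the robot and the scene stay as the last step left them, time stands still between calls to the robot, and variables do not carry over. Pictures are saved under pics/ and viewed, at most 14 in all, crops included, and the job is handed in when it is done.

```bash
ls; mkdir -p pics
python3 - <<'E'
from cell import manip, grab_frame, camera_model
import cv2
for n in("scene","side","wrist"):
    f=grab_frame(n); cv2.imwrite(f"pics/{n}0.png",f[:,:,::-1]); m=camera_model(n); print(n,m)
print(manip.read_state())
E
```

```text
pics
scene {'intrinsics': array([[591.65633333,   0.        , 320.75316055],
       [  0.        , 591.65633333, 243.73025774],
       [  0.        ,   0.        ,   1.        ]]), 'camera_from_world': array([[ 0.42752229,  0.90382367,  0.01809605, -0.20796611],
       [-0.67752931,  0.30710088,  0.66831361,  0.27968057],
       [ 0.59848034, -0.29797957,  0.7436595 , -1.74353024],
       [ 0.        ,  0.        ,  0.        ,  1.        ]])}
side {'intrinsics': array([[435.09546002,   0.        , 317.38685376],
       [  0.        , 435.09546002, 241.51382377],
       [  0.        ,   0.        ,   1.        ]]), 'camera_from_world': array([[-0.85971071, -0.51038717, -0.02006053,  0.43842938],
       [ 0.25732567, -0.46670426,  0.84615048, -0.23011223],
       [-0.44122669,  0.72228254,  0.53256638, -0.71809912],
       [ 0.        ,  0.        ,  0.        ,  1.        ]])}
wrist {'intrinsics': array([[386.4215137 ,   0.        , 318.83489225],
       [  0.        , 386.4215137 , 242.11498003],
       [  0.        ,   0.        ,   1.        ]]), 'camera_from_world': array([[ 0.27
[... 231 characters left out ...]
}
{'time': 0.15, 'joints': array([-1.46649293e+00,  5.28283303e-01,  1.43357931e+00,  6.58669186e-06,
        1.18141476e+00, -1.78519248e-01]), 'qvel': array([ 4.53512101e-04, -3.13315431e-03, -3.19831254e-03, -8.33240809e-04,
       -1.57812753e-03,  2.75930808e-05]), 'joint_torque': array([ 1.34741724e-03, -4.40431237e+01, -1.76842457e+01,  6.34043617e-02,
        5.52557618e-02, -1.02246258e-04]), 'tool_pos': array([ 0.17437725, -0.59960699,  0.22178671]), 'ee_rot': array([-3.13993579e+00, -3.05152333e-04,  2.82819885e-01]), 'force': array([ 0.21794243, -0.53269203, -1.3855587 ]), 'torque': array([-0.02595107, -0.00756096, -0.02065433]), 'grip_force': 0.0, 'opening': 0.08721307422206749}
```

View pics/scene0.png

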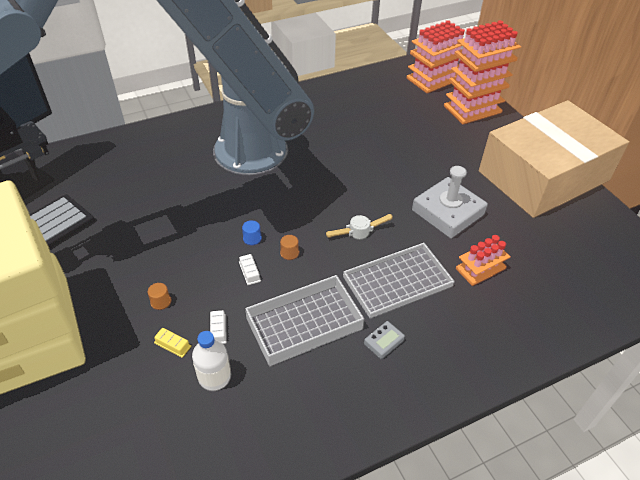

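View pics/side0.png

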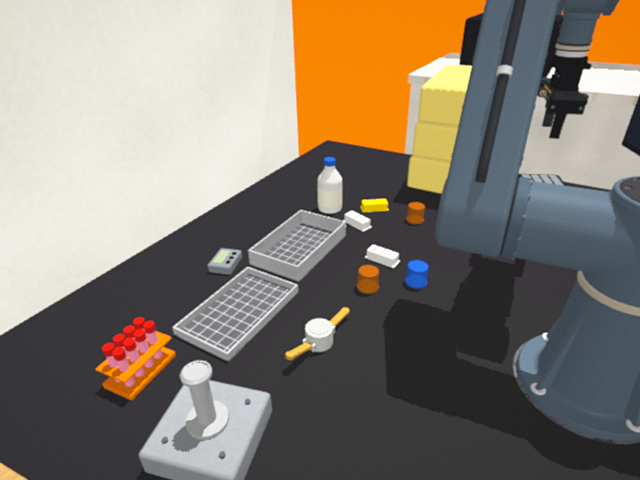

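The scene shows amber jars at about (158,296) and (289,247), white troughs at (249,269) and (218,327), a blue decoy at (252,233) and a yellow decoy at (172,342). The coupler is at (360,227), the standpipe top at (457,173), the deep basket at (305,318) and the shallow basket at (398,278). The side view confirms two jars and two troughs.

Run:
```python
import cv2
f=cv2.imread("pics/scene0.png")
cv2.imwrite("pics/c1.png",cv2.resize(f[200:370,140:370],None,fx=3.4,fy=3.4,interpolation=cv2.INTER_CUBIC))
cv2.imwrite("pics/c2.png",cv2.resize(f[155:325,310:520],None,fx=3.5,fy=3.5,interpolation=cv2.INTER_CUBIC))
```

```text
(no output)
```

View pics/c1.png

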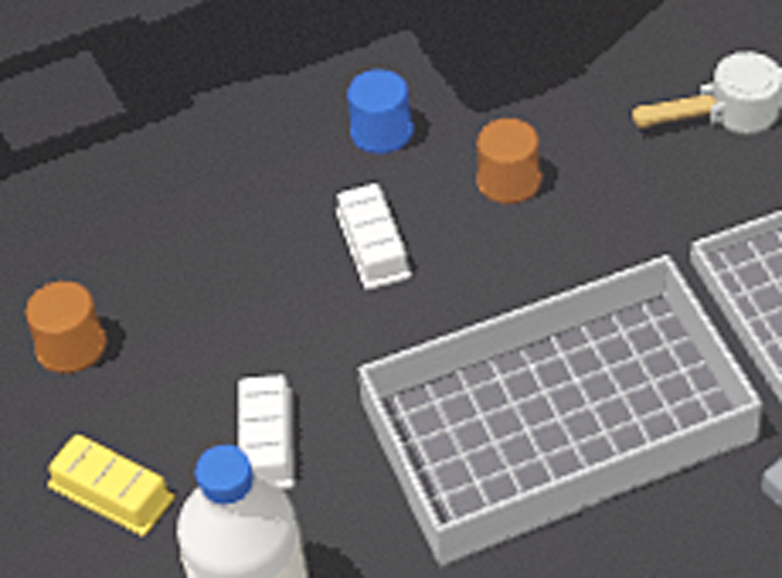

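View pics/c2.png

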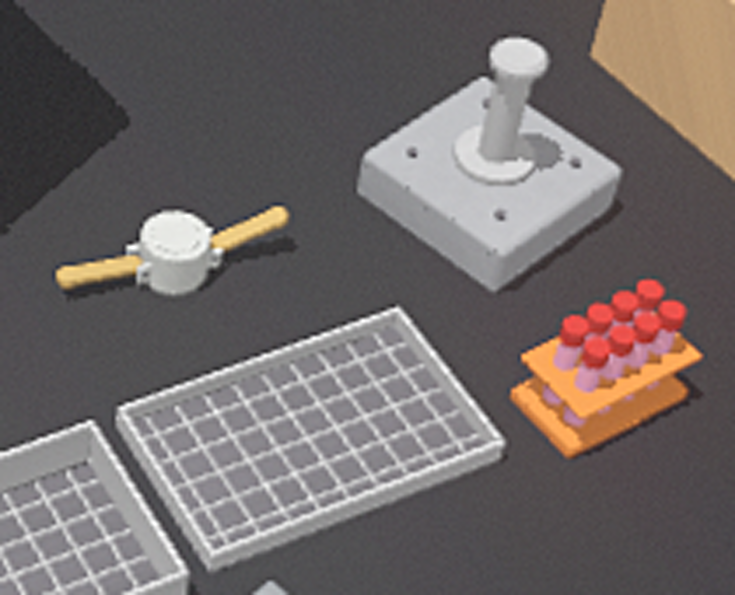

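c1 shows jar tops at (61,307) and (508,144), the troughs and the deep basket's rim corners. c2 shows the coupler top at (175,232), arm tips at (65,275) and (280,215), the inlet top at (519,55) and the shallow basket's rim corners.

```bash
cat > h.py <<'E'
import numpy as np
from cell import manip, grab_frame, camera_model
def world(px,z,m):
    K=m["intrinsics"]; T=m["camera_from_world"]; R=T[:3,:3]; c=-R.T@T[:3,3]
    px=np.atleast_2d(px).astype(float)
    d=np.c_[(px[:,0]-K[0,2])/K[0,0],-(px[:,1]-K[1,2])/K[1,1],-np.ones(len(px))]@R
    return (c+d*((z-c[2])/d[:,2])[:,None])[:,:2]
def proj(P,m):
    P=np.atleast_2d(P); T=m["camera_from_world"]; q=P@T[:3,:3].T+T[:3,3]
    u=np.c_[q[:,0],-q[:,1],-q[:,2]]@m["intrinsics"].T
    return u[:,:2]/u[:,2:]
E
python3 - <<'E'
from h import *
np.set_printoptions(precision=4,suppress=True)
m=camera_model("scene")
c1=lambda p:(np.array(p)+.5)/3.4-.5+[140,200]
c2=lambda p:(np.array(p)+.5)/3.5-.5+[310,155]
W=lambda n,p,z:print(n,world(p,z,m).tolist() and world(p,z,m).round(4).tolist())
W("jarA,B",c1([[61,307],[508,144]]),.045)
W("blue",c1([[379,92]]),.045)
W("trA",c1([[338,195],[378,184],[406,262],[370,276]]),.024)
W("trB far,nearish",c1([[239,378],[287,376],[292,480]]),.024)
W("deep",c1([[360,370],[670,258],[757,405],[440,530]]),.042)
W("shal",c2([[118,410],[400,310],[504,440],[212,555]]),.020)
W("coup",c2([[175,232]]),.0375)
W("arm tips",c2([[65,275],[280,215]]),.034)
W("inlet",c2([[519,55]]),.150)
W("base",c2([[485,78],[620,172],[495,275],[362,160]]),.045)
ms=camera_model("side")
for n,p,z in [("inlet",[198,370],.15),("coup",[320,327],.0375),("jarB",[368,270],.045),("jarA",[416,206],.045)]:
  print("side",n,world(p,z,ms))
E
```

```text
jarA,B [[0.4367, -0.3845], [0.4251, -0.0571]]
blue [[0.3391, -0.1227]]
trA [[0.4025, -0.1794], [0.4045, -0.1499], [0.4795, -0.1577], [0.4807, -0.1847]]
trB far,nearish [[0.5252, -0.2932], [0.5368, -0.264], [0.6143, -0.2875]]
deep [[0.5649, -0.222], [0.5647, 0.0031], [0.6968, 0.0003], [0.6976, -0.2196]]
shal [[0.5455, 0.0313], [0.5467, 0.2562], [0.6771, 0.2574], [0.6781, 0.0322]]
coup [[0.4264, 0.1368]]
arm tips [[0.429, 0.0471], [0.4399, 0.2171]]
inlet [[0.4658, 0.3831]]
base [[0.3844, 0.4307], [0.5141, 0.4644], [0.5638, 0.3203], [0.4239, 0.2953]]
side inlet [[0.4566 0.3857]]
side coup [[0.4218 0.1378]]
side jarB [[ 0.4165 -0.0533]]
side jarA [[ 0.4283 -0.3774]]
```

```bash
python3 - <<'E'
from h import *
m=camera_model("scene");ms=camera_model("side")
print(world((np.array([224,462])+.5)/3.4-.5+[140,200],.15,m), world([330,161],.15,ms))
T=camera_model("wrist")["camera_from_world"];print(-T[:3,:3].T@T[:3,3])
E
python3 -m inch '[[0,0,0,1],[0,0,0,1],[0,0,0,1],[0,0,0,1],[0,0,0,0.05]]' -1
python3 -m inch '[[0.53,-0.96,0,0],[0.53,-0.96,0,0],[0.53,-0.96,0,0],[0.53,-0.96,0,0],[0.53,-0.96,0,0]]'
python3 -m inch '[[0.53,-0.96,0,0],[0.53,-0.96,0,0],[0.53,-0.96,0,0],[0.53,-0.96,0,0],[0.53,-0.96,0,0]]'
python3 -m inch '[[0.53,-0.96,0,0],[0.53,-0.96,0,0],[0.53,-0.96,0,0],[0.53,-0.96,0,0],[0.53,-0.96,0,0]]'
```

```text
[[ 0.6689716  -0.33331738]] [[ 0.65635732 -0.31822325]]
[ 0.23836628 -0.58224145  0.38377234]
time: 0.65
tool_pos: [0.1744, -0.5999, 0.2222]
ee_rot: [-3.141, 0.0, -0.0]
force: [0.2, -0.5, 0.1]
opening: 0.0874
grip_force: 0.0
time: 1.15
tool_pos: [0.241, -0.479, 0.2224]
ee_rot: [-3.141, 0.0, 0.001]
force: [0.8, 1.0, 0.0]
opening: 0.0871
grip_force: 0.0
time: 1.65
tool_pos: [0.3073, -0.3591, 0.2225]
ee_rot: [-3.141, -0.0, 0.001]
force: [0.5, -0.1, 0.8]
opening: 0.0869
grip_force: 0.0
time: 2.15
tool_pos: [0.3735, -0.2391, 0.2226]
ee_rot: [3.142, -0.0, 0.001]
force: [0.0, -0.3, -0.0]
opening: 0.0869
grip_force: 0.0
```

Run:
```python
from h import *
import cv2,pickle
m=camera_model("wrist"); f=grab_frame("wrist"); cv2.imwrite("pics/w1.png",f[:,:,::-1]); pickle.dump(m,open("w1.pkl","wb"))
```

```text
(no output)
```

View pics/w1.png

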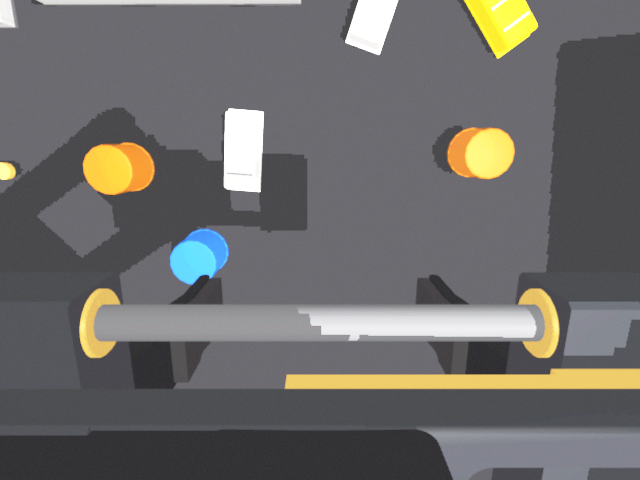

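The wrist view shows jar tops at (109,169) and (489,153), trough A with its centre at about (244,150), trough B at the top edge (368,25), and the decoys.

Run:
```python
from h import *
import pickle,cv2
m=pickle.load(open("w1.pkl","rb"))
print("jars",world([[109,169],[489,153]],.045,m).round(4).tolist())
f=cv2.imread("pics/w1.png"); 
w=(f.min(2)>150).astype(np.uint8)
n,l,s,c=cv2.connectedComponentsWithStats(w)
for i in range(1,n):
  if s[i,4]>500:
    print(s[i],c[i]); ys,xs=np.nonzero(l==i); r=cv2.minAreaRect(np.c_[xs,ys].astype(np.float32)); 
    print(world(cv2.boxPoints(r),.012,m).round(4).tolist(), world(r[0],.012,m))
print("scene trB bottom", )
```

```text
jars [[0.4187, -0.0584], [0.4324, -0.3857]]
[  37    0  264    5 1244] [165.73151125   1.89389068]
[[0.5593, 0.002], [0.5594, -0.2237], [0.5564, -0.2237], [0.5563, 0.0025]] [[ 0.55784774 -0.11074349]]
[ 345    0   54   55 1994] [370.67301906  24.27833501]
[[0.5255, -0.2613], [0.5686, -0.2764], [0.5595, -0.3078], [0.5157, -0.2936]] [[ 0.54268574 -0.28484904]]
[ 224  108   40   85 3139] [242.99267283 149.43453329]
[[0.3964, -0.1459], [0.4719, -0.1541], [0.4704, -0.1898], [0.3947, -0.1835]] [[ 0.43432699 -0.16842628]]
[   94   307   450    34 11300] [336.15150442 323.16902655]
[[0.2753, -0.0062], [0.2757, -0.473], [0.2378, -0.4785], [0.2374, -0.0008]] [[ 0.25674619 -0.23971571]]
scene trB bottom
```

```bash
python3 -m inch '[[0.226,-0.9,0.5,0],[0.226,-0.9,0.5,0],[0.226,-0.9,0.5,0],[0.226,-0.9,0.5,0],[0.226,-0.9,0.5,0]]' >/dev/null
python3 -m inch '[[0.226,-0.9,0.8,0],[0.226,-0.9,0.8,0],[0.226,-0.93,0.8,0],[0,0,0,0]]'
python3 -m inch '[[0,0,0.9,0],[0,0,0.9,0],[0,0,0.9,0],[0,0,0.9,0],[0,0,0,0]]'
python3 -m inch '[[0,0,0,0],[0,0,0,0],[0,0,0,0],[0,0,0,0],[0,0,0,0]]' 1
python3 -m inch '[[0,0,0,0],[0,0,0,0],[0,0,0,0]]'
```

```text
time: 3.1
tool_pos: [0.4167, -0.0569, 0.0983]
ee_rot: [-3.139, 0.005, 0.005]
force: [-0.7, 0.2, -0.1]
opening: 0.0868
grip_force: 0.0
time: 3.6
tool_pos: [0.4179, -0.0601, 0.0087]
ee_rot: [-3.141, 0.003, 0.0]
force: [-0.2, -0.3, 0.3]
opening: 0.0869
grip_force: 0.0
time: 4.1
tool_pos: [0.4187, -0.0595, 0.0106]
ee_rot: [3.141, -0.001, 0.0]
force: [0.1, -0.7, -0.3]
opening: 0.0553
grip_force: 0.0
time: 4.4
tool_pos: [0.4182, -0.0592, 0.0103]
ee_rot: [-3.141, 0.0, 0.0]
force: [0.5, 1.8, 5.9]
opening: 0.0434
grip_force: 30.0
```

```bash
python3 -m inch '[[0,0,-0.9,0],[0,0,-0.9,0],[0,0,-0.9,0],[0,0,-0.9,0]]' >/dev/null
python3 -m inch '[[0.924,0,0,0],[0.924,0,0,0],[0.924,0,0,0],[0.924,0,0,0],[0.924,0,0,0]]' >/dev/null
python3 -m inch '[[0.924,0,0,0],[0.924,0,0,0],[0.924,0,0,0],[0.924,0,0,0],[0,0,0,0]]'
python3 - <<'E'
from h import *
import cv2
m=camera_model("scene");f=grab_frame("scene")
cv2.imwrite("pics/s1.png",cv2.resize(f[190:370,140:380],None,fx=3.3,fy=3.3,interpolation=cv2.INTER_CUBIC)[:,:,::-1])
E
```

```text
time: 5.8
tool_pos: [0.6295, -0.0599, 0.0997]
ee_rot: [3.141, -0.004, 0.001]
force: [0.1, -0.3, -1.3]
opening: 0.0433
grip_force: 30.0
```

View pics/s1.png

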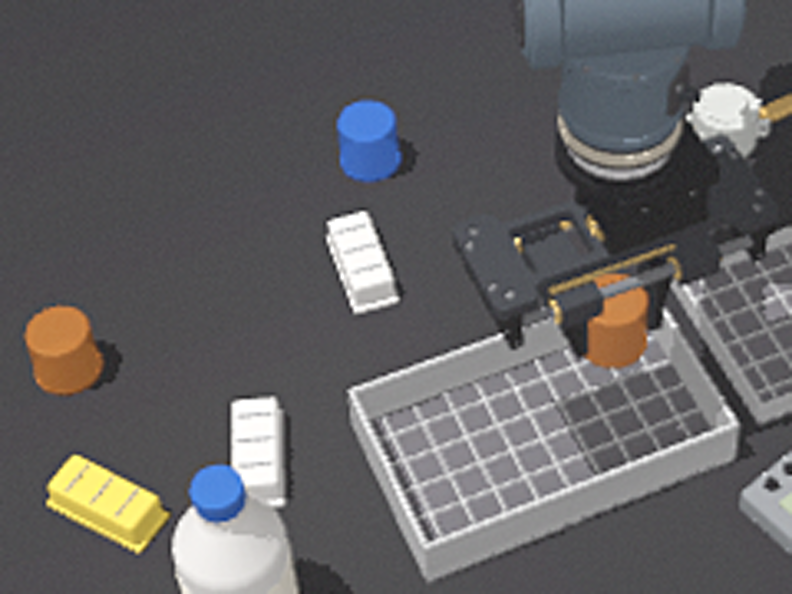

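The jar hangs over the deep basket at about (615,325), clear of the walls, and the other objects haven't moved. Now I'll lower and release it.

```bash
python3 -m inch '[[-0.1,0,0.84,0],[0,0,0.84,0],[0,0,0.84,0],[0,0,0.84,0],[0,0,0,0]]' 
python3 -m inch '[[0,0,0,0],[0,0,0,0],[0,0,0,0],[0,0,0,0]]' -0.4
python3 -m inch '[[0,0,-0.9,0],[0,0,-0.9,0],[0,0,-0.9,0],[0,0,-0.9,0],[0,0,0,0]]' -1
```

```text
time: 6.35
tool_pos: [0.6209, -0.0589, 0.0139]
ee_rot: [-3.14, 0.005, -0.0]
force: [-0.1, -1.0, -0.9]
opening: 0.0432
grip_force: 30.0
time: 6.75
tool_pos: [0.6239, -0.0594, 0.0168]
ee_rot: [3.141, -0.001, 0.0]
force: [-0.0, 0.6, 0.7]
opening: 0.0595
grip_force: 0.0
time: 7.25
tool_pos: [0.6263, -0.06, 0.1098]
ee_rot: [3.14, -0.007, 0.0]
force: [1.0, -0.8, 0.1]
opening: 0.0855
grip_force: 0.0
```

```bash
cat > chk.py <<'E'
import cv2,sys
from h import *
def blobs(f):
    b=f.astype(int); r,g,bl=b[...,0],b[...,1],b[...,2]; out=[]
    for n,mask in (("amber",(r>110)&(r>g*1.5)&(g>bl*1.4)),("white",b.min(2)>185)):
        k=cv2.connectedComponentsWithStats(mask.astype(np.uint8))
        out+=[(n,k[3][i].round(1).tolist(),int(k[2][i,4])) for i in range(1,k[0]) if k[2][i,4]>90 and 130<k[3][i][0]<310 and 200<k[3][i][1]<345]
    return out
if __name__=="__main__":
    print(blobs(cv2.imread("pics/scene0.png")[:,:,::-1])); print(blobs(grab_frame("scene")))
E
python3 -m inch '[[-0.55,0.93,0,0],[-0.55,0.93,0,0],[-0.55,0.93,0,0],[-0.55,0.93,0,0],[-0.55,0.93,0,0]]' >/dev/null
python3 -m inch '[[-0.55,0.93,0,0],[-0.55,0.93,0,0],[-0.55,0.93,0,0],[-0.55,0.93,0,0],[-0.55,0.93,0,0]]' >/dev/null
python3 -m inch '[[-0.55,0.93,0,0],[-0.55,0.93,0,0],[-0.55,0.93,0,0],[-0.55,0.93,0,0],[0,0,0,0]]'
python3 chk.py
```

```text
time: 8.75
tool_pos: [0.4298, -0.3879, 0.1055]
ee_rot: [3.14, -0.0, -0.004]
force: [0.2, -0.2, -1.1]
opening: 0.087
grip_force: 0.0
[('amber', [289.2, 247.6], 330), ('amber', [158.9, 296.0], 434), ('white', [248.2, 267.9], 361), ('white', [301.4, 318.1], 485), ('white', [216.8, 323.5], 357)]
[('amber', [159.3, 297.0], 381), ('white', [246.1, 264.5], 197), ('white', [298.3, 320.6], 982), ('white', [217.4, 324.8], 407)]
```

```bash
python3 -m inch '[[0,0,0.95,0],[0,0,0.95,0],[0,0,0.95,0],[0,0,0.95,0],[0,0,0,0]]'
python3 -m inch '[[0,0,0,0],[0,0,0,0],[0,0,0,0],[0,0,0,0],[0,0,0,0]]' 1
python3 -m inch '[[0,0,0,0],[0,0,0,0],[0,0,0,0]]'
python3 -m inch '[[0,0,-0.95,0],[0,0,-0.95,0],[0,0,-0.95,0],[0,0,-0.95,0],[0,0,0,0]]'
```

```text
time: 9.3
tool_pos: [0.4299, -0.3813, 0.0079]
ee_rot: [-3.135, 0.005, 0.001]
force: [-0.7, 0.1, 0.5]
opening: 0.087
grip_force: 0.0
time: 9.8
tool_pos: [0.4315, -0.3852, 0.0119]
ee_rot: [3.14, -0.001, -0.0]
force: [1.1, -0.1, 0.4]
opening: 0.0552
grip_force: 0.0
time: 10.1
tool_pos: [0.4313, -0.3851, 0.0114]
ee_rot: [3.141, -0.0, 0.0]
force: [-0.3, 0.1, 3.0]
opening: 0.0431
grip_force: 30.0
time: 10.6
tool_pos: [0.4327, -0.3866, 0.1088]
ee_rot: [3.137, -0.004, 0.0]
force: [0.6, -0.7, -0.1]
opening: 0.0434
grip_force: 30.0
```

```bash
python3 -m inch '[[0.776,-0.942,0,0],[0.776,-0.942,0,0],[0.776,-0.942,0,0],[0.776,-0.942,0,0],[0.776,-0.942,0,0]]' >/dev/null
python3 -m inch '[[0.776,-0.942,0,0],[0.776,-0.942,0,0],[0.776,-0.942,0,0],[0.776,-0.942,0,0],[0.776,-0.942,0,0]]' >/dev/null
python3 -m inch '[[0,0,0,0],[0,0,0,0]]'
python3 -m inch '[[0,0,0.9,0],[0,0,0.9,0],[0,0,0.9,0],[0,0,0.9,0],[0,0,0,0]]' 
python3 -m inch '[[0,0,0,0],[0,0,0,0],[0,0,0,0],[0,0,0,0]]' -0.4
python3 -m inch '[[0,0,-0.9,0],[0,0,-0.9,0],[0,0,-0.9,0],[0,0,-0.9,0],[0,0,0,0]]' -1
```

```text
time: 11.8
tool_pos: [0.6245, -0.1484, 0.1044]
ee_rot: [-3.141, 0.003, 0.002]
force: [0.1, 0.3, -2.2]
opening: 0.0435
grip_force: 30.0
time: 12.3
tool_pos: [0.6233, -0.1503, 0.0135]
ee_rot: [-3.14, 0.004, -0.002]
force: [0.4, -0.2, -0.4]
opening: 0.0435
grip_force: 30.0
time: 12.7
tool_pos: [0.6254, -0.1497, 0.0166]
ee_rot: [3.141, -0.001, -0.0]
force: [-0.1, 0.2, 0.9]
opening: 0.0595
grip_force: 0.0
time: 13.2
tool_pos: [0.6278, -0.1503, 0.1099]
ee_rot: [3.138, -0.007, 0.0]
force: [0.5, -1.1, 0.6]
opening: 0.0851
grip_force: 0.0
```

```bash
python3 -m inch '[[-0.98,0.5,-0.57,0],[-0.98,0.5,-0.57,0],[-0.98,0.5,-0.57,0],[-0.98,0.5,-0.57,0],[-0.98,0.5,-0.57,0]]' >/dev/null
python3 -m inch '[[-0.98,0.5,-0.57,0],[-0.98,0.5,-0.57,0],[-0.98,0.5,-0.57,0],[0,0,0,0],[0,0,0,0]]'
python3 - <<'E'
from h import *
import pickle,cv2
m=camera_model("wrist"); f=grab_frame("wrist"); cv2.imwrite("pics/w2.png",f[:,:,::-1]); pickle.dump(m,open("w2.pkl","wb"))
T=m["camera_from_world"];print(-T[:3,:3].T@T[:3,3])
w=(f.min(2)>150).astype(np.uint8)
n,l,s,c=cv2.connectedComponentsWithStats(w)
for i in range(1,n):
  if 1500<s[i,4]<9000:
    print(s[i],c[i]); ys,xs=np.nonzero(l==i); r=cv2.minAreaRect(np.c_[xs,ys].astype(np.float32)); b=cv2.boxPoints(r)
    print(b.round().tolist(),world(b,.012,m).round(4).tolist(), world(r[0],.012,m).round(4))
E
```

```text
time: 14.2
tool_pos: [0.429, -0.2494, 0.2199]
ee_rot: [-3.141, -0.0, -0.001]
force: [0.6, -0.3, -0.5]
opening: 0.0869
grip_force: 0.0
[ 0.4956344  -0.25073267  0.38185843]
[ 333   19   63  100 3483] [364.05799598  68.00430663]
[[331.0, 107.0], [361.0, 17.0], [397.0, 29.0], [367.0, 119.0]] [[0.5277, -0.2618], [0.6008, -0.2871], [0.5914, -0.3183], [0.5173, -0.2945]] [[ 0.5603 -0.2907]]
[ 216  169   39   80 2903] [234.43265587 208.63933862]
[[216.0, 169.0], [254.0, 169.0], [254.0, 248.0], [216.0, 248.0]] [[0.4727, -0.1535], [0.4726, -0.1893], [0.3955, -0.1859], [0.3956, -0.1482]] [[ 0.4351 -0.1693]]
[ 305  313  235   27 5343] [430.0391166  325.53322104]
[[305.0, 337.0], [305.0, 311.0], [539.0, 313.0], [539.0, 339.0]] [[0.2985, -0.2352], [0.328, -0.2358], [0.3248, -0.4783], [0.2952, -0.4822]] [[ 0.3118 -0.3578]]
```

View pics/w2.png

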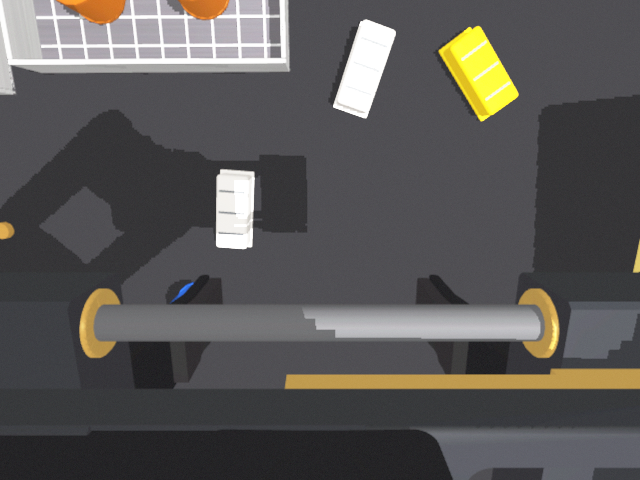

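w2 shows both jars inside the deep basket at (95,8) and (207,5), trough A's centre at (235,208) and trough B's at (365,68).

```bash
python3 -m inch '[[0,0,1,0.9],[0,-0.81,1,0],[0,-0.81,1,0],[0,-0.81,1,0],[0,-0.81,1,0]]' >/dev/null
python3 -m inch '[[0,0,0,0],[0,0,0,0]]'
python3 -m inch '[[0,0,0.89,0],[0,0,0.89,0],[0,0,0.89,0],[0,0,0.85,0],[0,0,0,0]]'
python3 -m inch '[[0,0,0,0],[0,0,0,0],[0,0,0,0],[0,0,0,0],[0,0,0,0]]' 1
python3 -m inch '[[0,0,0,0],[0,0,0,0],[0,0,0,0],[0,0,0,0],[0,0,0,0]]'
python3 -m inch '[[0,0,-0.9,0],[0,0,-0.9,0],[0,0,-0.9,0],[0,0,-0.9,-0.9],[0,0,0,0]]'
```

```text
time: 14.95
tool_pos: [0.4347, -0.1678, 0.0942]
ee_rot: [-3.141, 0.001, -0.06]
force: [-0.5, 0.1, -0.2]
opening: 0.0869
grip_force: 0.0
time: 15.45
tool_pos: [0.4347, -0.1694, 0.0059]
ee_rot: [-3.141, 0.001, -0.063]
force: [0.1, -0.8, 0.3]
opening: 0.0874
grip_force: 0.0
time: 15.95
tool_pos: [0.4347, -0.1687, 0.0076]
ee_rot: [3.141, -0.001, -0.063]
force: [-0.8, 1.3, 0.3]
opening: 0.0554
grip_force: 0.0
time: 16.45
tool_pos: [0.4342, -0.1685, 0.0071]
ee_rot: [-3.141, 0.0, -0.063]
force: [0.0, 1.3, 0.9]
opening: 0.03
grip_force: 30.0
time: 16.95
tool_pos: [0.4358, -0.1694, 0.0992]
ee_rot: [3.138, -0.005, 0.001]
force: [0.3, -0.7, -0.6]
opening: 0.0299
grip_force: 30.0
```

```bash
python3 -m inch '[[0.456,-0.955,0,0],[0.456,-0.955,0,0],[0.456,-0.955,0,0],[0.456,-0.955,0,0],[0.456,-0.955,0,0]]' >/dev/null
python3 -m inch '[[0.456,-0.955,0,0],[0.456,-0.955,0,0],[0.456,-0.955,0,0],[0.456,-0.955,0,0],[0.456,-0.955,0,0]]' >/dev/null
python3 -m inch '[[0.456,-0.955,0,0],[0.456,-0.955,0,0],[0.456,-0.955,0,0],[0.456,-0.955,0,0],[0.456,-0.955,0,0]]' >/dev/null
python3 -m inch '[[0,0,0,0],[0,0,0,0]]'
python3 -m inch '[[0,0,0.85,0],[0,0,0.85,0],[0,0,0.85,0],[0,0,0.85,0],[0,0,0,0]]' 
python3 -m inch '[[0,0,0,0],[0,0,0,0],[0,0,0,0],[0,0,0,0],[0,0,0,0]]' -0.3
python3 -m inch '[[0,0,-0.9,0],[0,0,-0.9,0],[0,0,-0.9,0],[0,0,-0.9,0],[0,0,0,0]]' -1
```

```text
time: 18.65
tool_pos: [0.6042, 0.1897, 0.0955]
ee_rot: [3.141, 0.003, 0.001]
force: [0.7, 0.1, -0.8]
opening: 0.0294
grip_force: 30.0
time: 19.15
tool_pos: [0.6038, 0.188, 0.0099]
ee_rot: [3.141, 0.004, -0.002]
force: [-0.4, -0.1, 0.9]
opening: 0.0294
grip_force: 30.0
time: 19.65
tool_pos: [0.6054, 0.1896, 0.0124]
ee_rot: [-3.142, -0.0, 0.0]
force: [0.6, 0.7, -0.7]
opening: 0.0549
grip_force: 0.0
time: 20.15
tool_pos: [0.6079, 0.1901, 0.1056]
ee_rot: [-3.141, -0.007, 0.0]
force: [0.6, 0.4, 0.2]
opening: 0.0846
grip_force: 0.0
```

```bash
python3 -m inch '[[-0.12,0.953,0,0],[-0.12,0.953,0,0],[-0.12,0.953,0,0],[-0.12,0.953,0,0],[-0.12,0.953,0,0]]' >/dev/null
python3 -m inch '[[-0.12,0.953,0,0],[-0.12,0.953,0,0],[-0.12,0.953,0,0],[-0.12,0.953,0,0],[-0.12,0.953,0,0]]' >/dev/null
python3 -m inch '[[-0.12,0.953,0,0],[-0.12,0.953,0,0],[-0.12,0.953,0,0],[-0.12,0.953,0,0],[-0.12,0.953,0,0]]' >/dev/null
python3 -m inch '[[-0.12,0.953,0,0],[-0.12,0.953,0,0],[-0.12,0.953,0,0],[-0.12,0.953,0,0],[-0.12,0.953,0,0]]' >/dev/null
python3 -m inch '[[0,0,0,0.95],[0,0,0,0.95],[0,0,0,0.95],[0,0,0,0.95],[0,0,0,0.95]]' >/dev/null
python3 -m inch '[[0,0,0,0],[0,0,0,0]]'
python3 - <<'E'
from h import *
import cv2
m=camera_model("scene");f=grab_frame("scene");P=proj([[.559,-.291,.006],[.5458,-.2864,.006]],m);print(P)
a=cv2.resize(f[190:390,140:420],None,fx=2.8,fy=2.8,interpolation=cv2.INTER_CUBIC)[:,:,::-1]
cv2.imwrite("pics/s2.png",a)
E
```

```text
time: 22.85
tool_pos: [0.545, -0.2866, 0.1014]
ee_rot: [-3.141, 0.001, -0.33]
force: [-0.3, 0.6, 0.3]
opening: 0.0871
grip_force: 0.0
[[216.64344212 326.52712203]
 [216.70834979 321.33163832]]
```

View pics/s2.png

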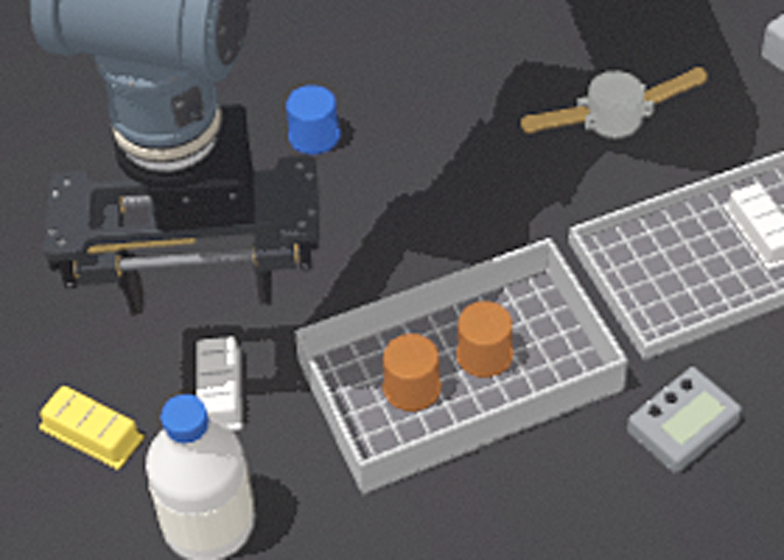

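s2 shows both jars upright in the deep basket at (411,370) and (485,338), trough 1 in the shallow basket at (762,222), and trough B undisturbed at (218,380) beside the bottle. I'll pick up trough B with a narrower opening.

```bash
python3 -m inch '[[0,0,0.5,0],[0,0,0.5,0],[0,0,0.5,0],[0,0,0.5,0],[0,0,0,0]]' -0.3
python3 -m inch '[[0,0,0.6,0],[0,0,0.6,0],[0,0,0.6,0],[0,0,0,0]]'
python3 - <<'E'
from h import *
import cv2
f=grab_frame("scene")
cv2.imwrite("pics/s3.png",cv2.resize(f[230:390,140:300],None,fx=3.6,fy=3.6,interpolation=cv2.INTER_CUBIC)[:,:,::-1])
E
```

```text
time: 23.4
tool_pos: [0.5438, -0.2858, 0.0493]
ee_rot: [-3.14, 0.005, -0.332]
force: [-1.0, 1.0, 0.5]
opening: 0.0592
grip_force: 0.0
time: 23.8
tool_pos: [0.5437, -0.2857, 0.0043]
ee_rot: [-3.14, 0.005, -0.332]
force: [-0.2, -0.9, 1.0]
opening: 0.0566
grip_force: 0.0
```

View pics/s3.png

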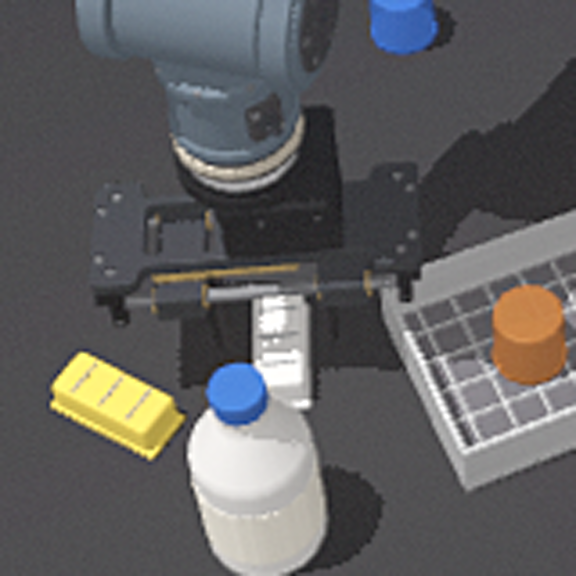

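The fingers straddle the trough at (285,340), clear of the bottle and basket. Next I'll grip it, lift and carry.

```bash
python3 -m inch '[[0,0,0,0],[0,0,0,0],[0,0,0,0],[0,0,0,0],[0,0,0,0]]' 1
python3 -m inch '[[0,0,-1,0],[0,0,-1,0],[0,0,-1,0],[0,0,-1,0],[0,0,0,0]]'
python3 -m inch '[[0,0,0,-0.95],[0,0,0,-0.95],[0,0,0,-0.95],[0,0,0,-0.95],[0,0,0,-0.95]]' >/dev/null
python3 -m inch '[[0.114,-0.9635,0,0],[0.114,-0.9635,0,0],[0.114,-0.9635,0,0],[0.114,-0.9635,0,0],[0.114,-0.9635,0,0]]' >/dev/null
python3 -m inch '[[0.114,-0.9635,0,0],[0.114,-0.9635,0,0],[0.114,-0.9635,0,0],[0.114,-0.9635,0,0],[0.114,-0.9635,0,0]]' >/dev/null
python3 -m inch '[[0.114,-0.9635,0,0],[0.114,-0.9635,0,0],[0.114,-0.9635,0,0],[0.114,-0.9635,0,0],[0.114,-0.9635,0,0]]' >/dev/null
python3 -m inch '[[0.114,-0.9635,0,0],[0,0,0,0],[0,0,0,0]]'
python3 - <<'E'
from h import *
import cv2
f=grab_frame("scene")
cv2.imwrite("pics/s4.png",cv2.resize(f[155:325,300:500],None,fx=3.5,fy=3.5,interpolation=cv2.INTER_CUBIC)[:,:,::-1])
E
```

```text
time: 24.35
tool_pos: [0.5456, -0.2869, 0.0076]
ee_rot: [3.142, -0.001, -0.332]
force: [-1.1, 0.9, 2.5]
opening: 0.0299
grip_force: 29.8
time: 24.85
tool_pos: [0.5475, -0.2885, 0.1107]
ee_rot: [3.139, -0.007, -0.331]
force: [0.7, 0.1, -0.6]
opening: 0.0296
grip_force: 29.8
time: 27.15
tool_pos: [0.5901, 0.0988, 0.106]
ee_rot: [3.141, 0.002, 0.002]
force: [0.4, -0.2, -0.2]
opening: 0.0295
grip_force: 29.8
```

View pics/s4.png

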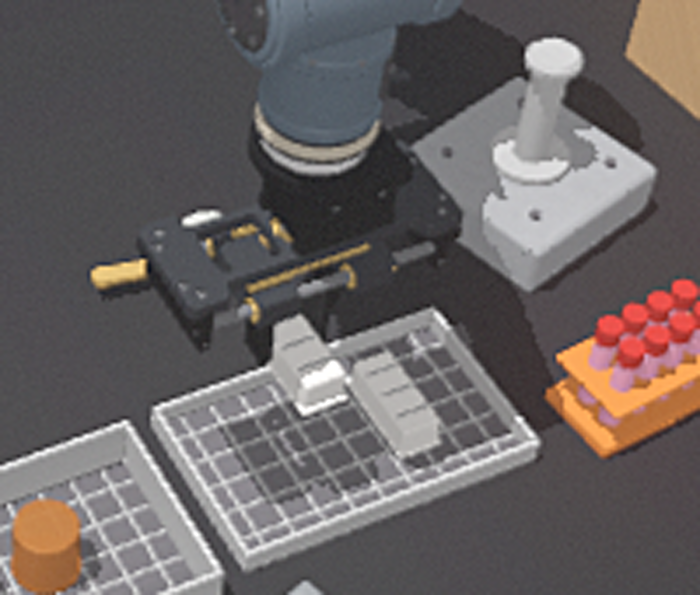

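The trough hangs at about (310,365), over free floor in the shallow basket beside trough 1. I'll lower and release it, then look at the coupler.

```bash
python3 -m inch '[[0,0,0.94,0],[0,0,0.94,0],[0,0,0.94,0],[0,0,0.92,0],[0,0,0,0]]' 
python3 -m inch '[[0,0,0,0],[0,0,0,0],[0,0,0,0],[0,0,0,0],[0,0,0,0]]' -0.3
python3 -m inch '[[0,0,-0.94,0],[0,0,-0.94,0],[0,0,-0.94,0],[0,0,-0.94,0],[0,0,0,0]]'
python3 -m inch '[[-0.955,-0.19,-0.55,0],[-0.955,-0.19,-0.55,0],[-0.955,-0.19,-0.55,0],[-0.955,-0.19,-0.55,0],[-0.955,-0.19,-0.55,0]]' -1 >/dev/null
python3 -m inch '[[-0.955,-0.19,-0.55,0],[-0.955,-0.19,-0.55,0],[-0.955,-0.19,-0.55,0],[0,0,0,0],[0,0,0,0]]'
python3 - <<'E'
from h import *
import pickle,cv2
m=camera_model("wrist"); f=grab_frame("wrist"); cv2.imwrite("pics/w3.png",f[:,:,::-1]); pickle.dump(m,open("w3.pkl","wb"))
T=m["camera_from_world"];print(-T[:3,:3].T@T[:3,3])
E
```

```text
time: 27.7
tool_pos: [0.59, 0.0971, 0.0113]
ee_rot: [3.141, 0.003, -0.002]
force: [0.1, -0.5, -0.7]
opening: 0.03
grip_force: 29.9
time: 28.2
tool_pos: [0.5912, 0.0985, 0.0141]
ee_rot: [3.142, -0.001, 0.0]
force: [0.2, -0.2, -0.5]
opening: 0.0549
grip_force: 0.0
time: 28.7
tool_pos: [0.5935, 0.0986, 0.111]
ee_rot: [3.141, -0.008, 0.0]
force: [1.1, 0.3, 0.3]
opening: 0.0565
grip_force: 0.0
time: 29.7
tool_pos: [0.4001, 0.1366, 0.2174]
ee_rot: [3.142, -0.001, 0.001]
force: [0.5, -0.2, -0.4]
opening: 0.0866
grip_force: 0.0
[0.46659138 0.13545788 0.37945857]
```

View pics/w3.png

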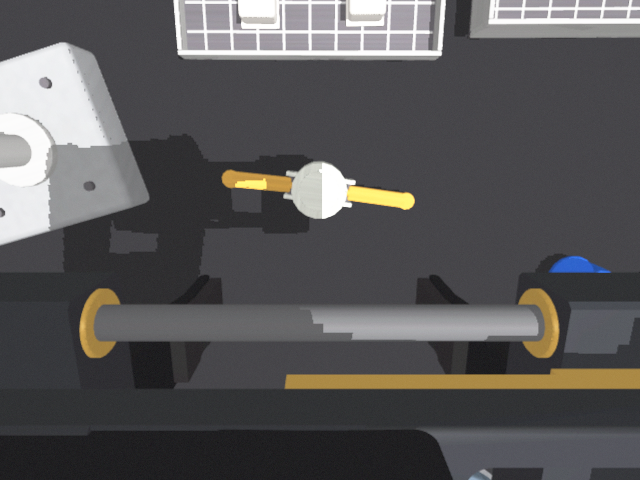

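w3 shows the coupler top at (319,190) with arm tips at (230,179) and (406,201). The troughs stand in the shallow basket at (258,10) and (366,8).

Run:
```python
from h import *
import pickle
m=pickle.load(open("w3.pkl","rb"))
print(world([[319.5,190]],.0375,m)); t=world([[230,179],[406,201]],.036,m); print(t,t.mean(0)); d=t[0]-t[1]; print(np.degrees(np.arctan2(d[1],d[0])),np.linalg.norm(d))
print("basket near wall",world([[180,55],[440,57]],.02,m))
print("flange",world([[18,150]],.053,m))
```

```text
[[0.42715384 0.13506137]]
[[0.43666062 0.21387739]
 [0.4171676  0.05782905]] [0.42691411 0.13585322]
82.87969109635526 0.1572611285166919
basket near wall [[0.54027678 0.2542998 ]
 [0.53862183 0.03197204]]
flange [[0.46180183 0.38298289]]
```

```bash
python3 -m inch '[[0.54,0.02,0.8,0],[0.54,0.02,0.8,0],[0,0,0,-1],[0,0,0,-1],[0,0,0,-1]]' >/dev/null
python3 -m inch '[[0,0,0,-1],[0,0,0,-1],[0,0,0,-1],[0,0,0,-1],[0,0,0,-1]]' >/dev/null
python3 -m inch '[[0,0,0,-1],[0,0,0,-1],[0,0,0,-1],[0,0,0,-1],[0,0,0,-1]]' >/dev/null
python3 -m inch '[[0,0,0,-1],[0,0,0,-1],[0,0,0,-1],[0,0,0,-1],[0,0,0,-1]]' >/dev/null
python3 -m inch '[[0,0,0,-1],[0,0,0,-1],[0,0,0,-0.7],[0,0,0,0],[0,0,0,0]]'
```

```text
time: 32.25
tool_pos: [0.4276, 0.1352, 0.1769]
ee_rot: [-3.141, 0.0, 1.444]
force: [-0.6, -0.6, 0.2]
opening: 0.0871
grip_force: 0.0
```

```bash
python3 -m inch '[[0,0,0.95,0],[0,0,0.95,0],[0,0,0.95,0],[0,0,0.95,0],[0,0,0,0]]' >/dev/null
python3 -m inch '[[0,0,0.95,0],[0,0,0.95,0],[0,0,0.95,0],[0,0,0,0],[0,0,0,0]]'
python3 -m inch '[[0,0,0,0],[0,0,0,0],[0,0,0,0],[0,0,0,0],[0,0,0,0]]' 1
python3 -m inch '[[0,0,0,0],[0,0,0,0],[0,0,0,0]]'
python3 -m inch '[[0,0,-0.9,0],[0,0,-0.9,0],[0,0,-0.9,0],[0,0,-0.9,0],[0,0,-0.9,0]]' >/dev/null
python3 -m inch '[[0,0,-0.9,0],[0,0,-0.9,0],[0,0,-0.9,0],[0,0,0,0],[0,0,0,0]]'
```

```text
time: 33.25
tool_pos: [0.4274, 0.1355, 0.0118]
ee_rot: [3.141, -0.0, 1.445]
force: [0.9, -0.0, 0.1]
opening: 0.0873
grip_force: 0.0
time: 33.75
tool_pos: [0.4271, 0.1355, 0.0116]
ee_rot: [3.141, -0.0, 1.445]
force: [0.7, 0.5, 0.1]
opening: 0.0549
grip_force: 0.0
time: 34.05
tool_pos: [0.4267, 0.1355, 0.0115]
ee_rot: [-3.141, 0.0, 1.445]
force: [-1.0, 0.1, 4.4]
opening: 0.0487
grip_force: 30.0
time: 35.05
tool_pos: [0.4263, 0.1354, 0.1906]
ee_rot: [-3.141, 0.0, 1.445]
force: [-0.2, -0.3, -4.1]
opening: 0.0485
grip_force: 30.0
```

```bash
python3 -m inch '[[0.942,0.017,0,0],[0.942,0.017,0,0],[0.942,0.017,0,0],[0,0,0,0]]' >/dev/null
python3 -m inch '[[0.942,0.017,0,0],[0.942,0.017,0,0],[0.942,0.017,0,0],[0,0,0,0],[0,0,0,0]]'
python3 - <<'E'
from h import *
import pickle,cv2
m=camera_model("wrist"); f=grab_frame("wrist"); cv2.imwrite("pics/w4.png",f[:,:,::-1]); pickle.dump(m,open("w4.pkl","wb"))
print(proj([.461,.384,.15],m))
E
```

```text
time: 35.95
tool_pos: [0.4458, 0.2746, 0.1895]
ee_rot: [-3.138, 0.003, 1.446]
force: [0.4, -0.2, -4.6]
opening: 0.0486
grip_force: 30.0
[[323.28057429  47.24745775]]
```

View pics/w4.png

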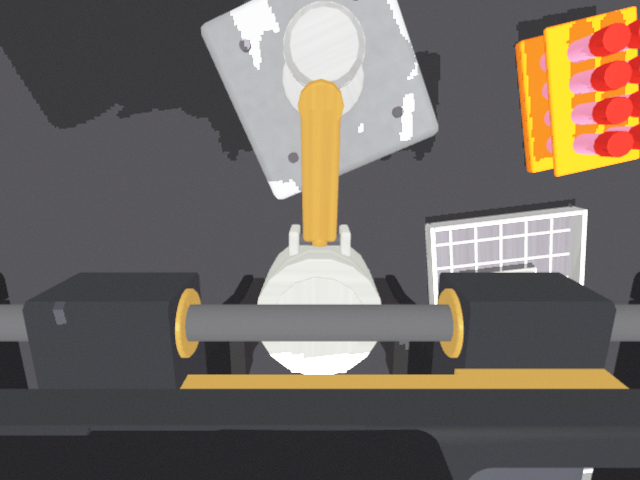

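w4 shows the adapter's lip ahead of the held cap at about (324,43) with its outer edge at columns 283–365. I'll fit this numerically.

Run:
```python
from h import *
import pickle,cv2
m=pickle.load(open("w4.pkl","rb")); f=cv2.imread("pics/w4.png")
g=cv2.cvtColor(f,cv2.COLOR_BGR2GRAY)
for dp,p2 in((1,22),(1,15)):
    c=cv2.HoughCircles(cv2.resize(g[0:125,260:390],None,fx=4,fy=4,interpolation=cv2.INTER_CUBIC),cv2.HOUGH_GRADIENT,dp,4,param1=60,param2=p2,minRadius=100,maxRadius=190)
    if c is not None: print((c[0][:6]/4+[260,0,0]).round(1).tolist())
t=np.linspace(0,2*np.pi,73)
for z,r in((.15,.016),(.146,.02),(.1405,.02)):
    p=proj(np.c_[.461+r*np.cos(t),.384+r*np.sin(t),0*t+z],m); print(z,p.min(0).round(1),p.max(0).round(1),p.mean(0).round(1))
print("row43",g[43,275:375:2].tolist()); print("col310",g[0:100:2,308].tolist())
```

```text
[[328.4, 45.1, 45.7], [324.6, 41.1, 40.4], [323.4, 42.1, 39.8], [325.1, 43.4, 42.1], [328.1, 44.1, 44.8], [319.4, 45.9, 46.8]]
[[324.4, 40.4, 39.5], [328.4, 45.1, 45.7], [327.4, 45.4, 44.8], [324.4, 38.9, 38.3], [326.9, 43.6, 43.5], [323.9, 41.4, 40.5]]
0.15 [289.7   9.7] [356.9  83.2] [323.7  46.8]
0.146 [282.1   3.1] [364.4  93. ] [323.8  48.5]
0.1405 [283.1   7. ] [363.2  94.3] [323.7  51.2]
row43 [190, 189, 189, 189, 210, 204, 203, 212, 237, 235, 234, 234, 234, 234, 234, 234, 236, 236, 238, 239, 239, 238, 238, 237, 237, 236, 237, 236, 235, 235, 233, 234, 234, 235, 235, 236, 235, 235, 234, 235, 236, 235, 208, 200, 201, 201, 190, 189, 189, 190]
col310 [189, 187, 205, 213, 215, 219, 235, 233, 236, 237, 237, 239, 239, 238, 236, 236, 237, 236, 237, 234, 233, 235, 237, 238, 237, 236, 235, 234, 232, 234, 235, 232, 235, 235, 233, 233, 235, 235, 232, 206, 200, 188, 176, 186, 189, 187, 188, 187, 188, 187]
```

```bash
python3 -m inch '[[0.893,0.012,0,0],[0.893,0.012,0,0],[0.893,0.012,0,0],[0.893,0.012,0,0],[0.893,0.012,0,0]]' >/dev/null
python3 -m inch '[[0,0,0,0],[0,0,0,0],[0,0,0,0]]'
python3 -m inch '[[0,0,0,0],[0,0,0,0]]'
```

```text
time: 36.8
tool_pos: [0.462, 0.3842, 0.1906]
ee_rot: [-3.14, 0.002, 1.444]
force: [0.5, -0.1, -4.1]
opening: 0.0483
grip_force: 30.0
time: 37.0
tool_pos: [0.4626, 0.385, 0.1913]
ee_rot: [-3.141, 0.0, 1.444]
force: [0.8, 0.2, -4.4]
opening: 0.0484
grip_force: 30.0
```

```bash
python3 -m inch '[[0,-0.04,0.5,0],[0,0,0.5,0],[0,0,0,0]]'
python3 -m inch '[[0,0,0.2,0],[0,0,0.2,0],[0,0,0,0]]'
python3 -m inch '[[0,0,0.2,0],[0,0,0.2,0],[0,0,0,0]]'
```

```text
time: 37.3
tool_pos: [0.4597, 0.3848, 0.1634]
ee_rot: [-3.137, 0.004, 1.445]
force: [0.1, -0.2, -4.7]
opening: 0.0483
grip_force: 30.0
time: 37.6
tool_pos: [0.4612, 0.3858, 0.1555]
ee_rot: [-3.14, 0.001, 1.445]
force: [0.4, -1.1, -4.1]
opening: 0.0487
grip_force: 30.0
time: 37.9
tool_pos: [0.4611, 0.3857, 0.1455]
ee_rot: [-3.14, 0.001, 1.445]
force: [-0.7, -0.6, -4.5]
opening: 0.0485
grip_force: 30.0
```

```bash
python3 -m inch '[[0,0,0.2,0],[0,0,0.15,0],[0,0,0.1,0],[0,0,0,0],[0,0,0,0]]'
python3 -m inch '[[0,0,0.05,0],[0,0,0,0],[0,0,0,0]]'
python3 -m inch '[[0,0,0.05,0],[0,0,0,0],[0,0,0,0]]'
```

```text
time: 38.4
tool_pos: [0.4616, 0.386, 0.135]
ee_rot: [-3.142, 0.0, 1.445]
force: [0.1, 0.1, -3.3]
opening: 0.0489
grip_force: 30.0
time: 38.7
tool_pos: [0.4617, 0.386, 0.1339]
ee_rot: [3.141, -0.0, 1.445]
force: [-0.1, 0.5, -3.9]
opening: 0.0485
grip_force: 30.0
time: 39.0
tool_pos: [0.4616, 0.386, 0.1325]
ee_rot: [-3.142, 0.0, 1.445]
force: [0.3, -0.3, -4.8]
opening: 0.0488
grip_force: 30.0
```

```bash
python3 -m inch '[[0,0,0.04,0],[0,0,0,0],[0,0,0,0]]'
python3 -m inch '[[0,0,0.03,0],[0,0,0,0],[0,0,0,0]]'
python3 -m inch '[[0,0,0.03,0],[0,0,0,0],[0,0,0,0]]'
```

```text
time: 39.3
tool_pos: [0.4616, 0.386, 0.1315]
ee_rot: [-3.142, -0.0, 1.445]
force: [0.6, 0.9, -3.4]
opening: 0.0488
grip_force: 30.0
time: 39.6
tool_pos: [0.4617, 0.3861, 0.1315]
ee_rot: [3.141, -0.0, 1.445]
force: [-2.3, -1.4, 3.5]
opening: 0.0485
grip_force: 30.0
time: 39.9
tool_pos: [0.4617, 0.3861, 0.1315]
ee_rot: [3.141, -0.0, 1.445]
force: [-2.1, -1.0, 7.6]
opening: 0.0486
grip_force: 30.0
```

```bash
python3 -m inch '[[0,0,0,0],[0,0,0,0],[0,0,0,0],[0,0,0,0],[0,0,0,0]]' -1
python3 -m inch '[[0,0,-0.4,0],[0,0,-0.7,0],[0,0,-0.7,0],[0,0,-0.7,0],[0,0,0,0]]'
python3 -m inch '[[0,0,0,1],[0,0,0,1],[0,0,0,1],[0,0,0,1],[0,0,0,1]]' >/dev/null
python3 -m inch '[[0,0,0,1],[0,0,0,1],[0,0,0,1],[0,0,0,1],[0,0,0,1]]' >/dev/null
python3 -m inch '[[0,0,0,1],[0,0,0,1],[0,0,0,1],[0,0,0,1],[0,0,0,1]]' >/dev/null
python3 -m inch '[[0,0,0,1],[0,0,0,1],[0,0,0,1],[0,0,0,1],[0,0,0,1]]' >/dev/null
python3 -m inch '[[0,0,0,1],[0,0,0,1],[0,0,0,0.5],[0,0,0,0],[0,0,0,0]]'
python3 - <<'E'
from h import *
import cv2
a=grab_frame("side")[320:470,120:280]; b=grab_frame("scene")[140:260,400:500]
a=cv2.resize(a,(430,403),interpolation=cv2.INTER_CUBIC); b=cv2.resize(b,(336,403),interpolation=cv2.INTER_CUBIC)
cv2.imwrite("pics/s5.png",np.hstack([a,b])[:,:,::-1])
E
```

```text
time: 40.4
tool_pos: [0.4617, 0.3861, 0.1298]
ee_rot: [-3.142, 0.0, 1.445]
force: [-0.3, -0.8, -0.5]
opening: 0.0804
grip_force: 0.0
time: 40.9
tool_pos: [0.4635, 0.3872, 0.1957]
ee_rot: [3.136, -0.004, 1.445]
force: [0.2, -0.3, -0.1]
opening: 0.087
grip_force: 0.0
time: 43.4
tool_pos: [0.4614, 0.3859, 0.1921]
ee_rot: [3.141, 0.001, -0.125]
force: [0.2, -1.0, -0.2]
opening: 0.0873
grip_force: 0.0
```

View pics/s5.png

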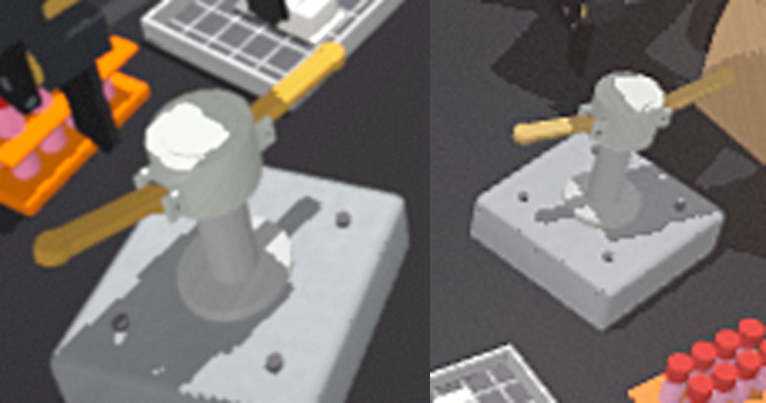

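The cap looks square on the adapter with both arms up. I'll check where the gripper projects in these two views.

Run:
```python
from h import *
import cv2
s=manip.read_state(); print(s["tool_pos"],s["ee_rot"],s["joints"].round(2))
p=s["tool_pos"]; y=s["ee_rot"][2]; ty=np.array([np.sin(y),-np.cos(y),0])
P=np.array([p,p+.05*ty,p-.05*ty,[.4615,.386,.1575]])
a=(proj(P,camera_model("side"))-[120,320])*2.69; b=(proj(P,camera_model("scene"))-[400,140])*3.36+[430,0]
print(a.round(),b.round())
```

```text
[0.46149326 0.38593882 0.19230755] [ 3.14134730e+00  3.48908666e-04 -1.25101137e-01] [0.51 0.53 1.52 0.   1.09 2.21]
[[186.  68.]
 [269.   8.]
 [ 93. 136.]
 [199. 120.]] [[636.  53.]
 [573.  66.]
 [697.  40.]
 [626.  90.]]
```

```bash
python3 -m inch '[[0,0,0.4,0],[0,0,0.4,0],[0,0,0.4,0],[0,0,0.2,0],[0,0,0,0]]'
python3 -m inch '[[0,0,0.16,0],[0,0,0.16,0],[0,0,0.16,0],[0,0,0.16,0]]'
python3 -m inch '[[0,0,0.16,0],[0,0,0.16,0],[0,0,0.16,0],[0,0,0.16,0]]'
```

```text
time: 44.0
tool_pos: [0.4608, 0.3856, 0.156]
ee_rot: [3.14, 0.002, -0.126]
force: [0.1, 0.2, 0.6]
opening: 0.0872
grip_force: 0.0
time: 44.4
tool_pos: [0.462, 0.3865, 0.1417]
ee_rot: [-3.14, -0.001, -0.126]
force: [-0.1, 1.8, 3.0]
opening: 0.0873
grip_force: 1.2
time: 44.8
tool_pos: [0.4622, 0.3863, 0.126]
ee_rot: [-3.141, -0.002, -0.125]
force: [-0.5, 0.1, 4.7]
opening: 0.0867
grip_force: 1.9
```

```bash
python3 -m inch '[[0,0,0.16,0],[0,0,0.16,0],[0,0,0.16,0],[0,0,0.16,0]]'
python3 -m inch '[[0,0,0.16,0],[0,0,0.16,0],[0,0,0.12,0],[0,0,0,0]]'
python3 -m inch '[[0,0,0,0],[0,0,0,0],[0,0,0,0],[0,0,0,0]]' -0.6
python3 -m inch '[[0,0,0,0],[0,0,0,0],[0,0,0,0],[0,0,0,0]]' -0.45
```

```text
time: 45.2
tool_pos: [0.4615, 0.3859, 0.109]
ee_rot: [3.141, 0.0, -0.126]
force: [-0.0, 0.3, 2.8]
opening: 0.0872
grip_force: 1.2
time: 45.6
tool_pos: [0.4612, 0.3857, 0.0977]
ee_rot: [3.141, 0.001, -0.126]
force: [-0.4, 0.6, 0.7]
opening: 0.0874
grip_force: 0.2
time: 46.0
tool_pos: [0.4613, 0.3859, 0.0984]
ee_rot: [3.141, 0.001, -0.126]
force: [-0.7, 0.3, -0.9]
opening: 0.071
grip_force: 1.1
time: 46.4
tool_pos: [0.4615, 0.3862, 0.0985]
ee_rot: [-3.141, 0.0, -0.126]
force: [-0.5, 0.9, -2.5]
opening: 0.0635
grip_force: 1.6
```

```bash
python3 -m inch '[[0,0,0,0],[0,0,0,0],[0,0,0,0],[0,0,0,0],[0,0,0,0]]' 1
python3 -m inch '[[0,0,0,0],[0,0,0,0],[0,0,0,0],[0,0,0,0],[0,0,0,0]]'
```

```text
time: 46.9
tool_pos: [0.4617, 0.386, 0.0985]
ee_rot: [3.141, -0.0, -0.126]
force: [0.9, -0.7, -4.2]
opening: 0.0603
grip_force: 29.7
time: 47.4
tool_pos: [0.4615, 0.3859, 0.0985]
ee_rot: [3.141, 0.0, -0.126]
force: [-1.0, 0.2, -2.9]
opening: 0.0602
grip_force: 29.7
```

The opening stopped at 60 mm. Earlier readings were 0.2–1.5 mm under true width, so this matches 61 mm with both arms home. I'll release, retreat and check.

```bash
python3 -m inch '[[0,0,0,0],[0,0,0,0],[0,0,0,0],[0,0,0,0],[0,0,0,0]]' -1
python3 -m inch '[[0,0,-0.6,0],[0,0,-0.8,0],[0,0,-1,0],[0,0,-1,0],[0,0,-1,0]]' >/dev/null
python3 -m inch '[[-0.2,0.8,-0.4,0],[-0.2,0.8,-0.4,0],[-0.2,0.8,-0.4,0],[-0.2,0.8,-0.4,0],[-0.2,0.8,-0.4,0]]' >/dev/null
python3 -m inch '[[-0.2,0.8,-0.4,0],[-0.2,0.8,-0.4,0],[-0.2,0.8,-0.4,0],[-0.2,0.8,-0.4,0],[0,0,0,0]]' 
python3 -m inch '[[0,0,0,0],[0,0,0,0]]'
python3 - <<'E'
from h import *
import cv2
s=grab_frame("side"); f=grab_frame("scene")
a=cv2.resize(s[330:470,130:270],(400,400),interpolation=cv2.INTER_CUBIC); b=cv2.resize(f[150:350,200:400],(400,400),interpolation=cv2.INTER_CUBIC)
c=cv2.resize(s[130:330,170:450],(400,200)); d=cv2.resize(f[150:350,130:510],(400,200))
cv2.imwrite("pics/s6.png",np.vstack([np.hstack([a,b]),np.hstack([c,d])])[:,:,::-1])
E
```

```text
time: 47.9
tool_pos: [0.4618, 0.3862, 0.0988]
ee_rot: [-3.141, -0.0, -0.126]
force: [0.0, 0.1, 0.0]
opening: 0.0851
grip_force: 0.0
time: 49.4
tool_pos: [0.394, 0.2118, 0.2998]
ee_rot: [-3.141, -0.002, -0.128]
force: [0.1, -0.0, -0.7]
opening: 0.0871
grip_force: 0.0
time: 49.6
tool_pos: [0.3946, 0.2136, 0.2983]
ee_rot: [-3.141, 0.0, -0.125]
force: [-0.2, -0.3, -0.8]
opening: 0.0872
grip_force: 0.0
```

View pics/s6.png

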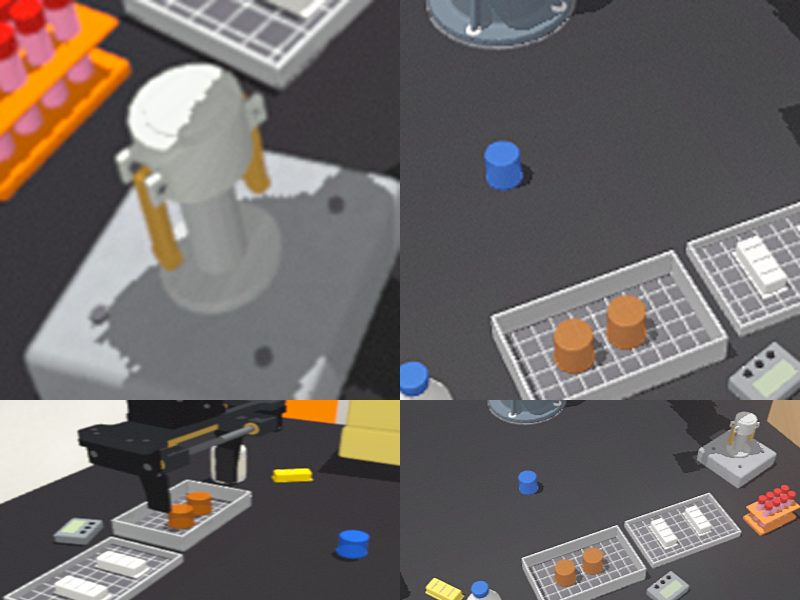

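Both arms hang fully down along the pipe, at (160,220) and (258,160). Both jars and both troughs stand upright in their baskets, and nothing else amber or white is left on the bench.

```bash
python3 -c "
from cell import manip
print(manip.job_done())"
```

```text
the job is handed in; nothing more can be done
None
```

I handed the job in at about 50 s: two amber jars (deep basket), two white troughs (low basket), cap seated, both cam arms locked down together; no third jar or trough was visible.

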